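# Put the potting spatula back into its slanted holder

## Task

The wooden potting spatula has been left under the little plant stand with only its blade showing. Draw it right out from under the stand, lay it flat on the sill and let go of it; then take it by its handle and slide the blade fully home into the slanted slot of the wooden holder, gently and without forcing it, and leave it there. Do not disturb the cup, the wooden bird or the matchbox.

Things in the scene. Friction and masses are not known exactly. Their poses are not given: they have to be found in the camera images.
- spatula: flat wooden potting spatula, 70-120 g. Origin: underside, at joint of blade and handle; +x to blade tip, z up from the face where the handle stands proud. Blade x 0 to 90 mm, 46 wide, z 0 to 6; last 8 mm is 38 wide, 4 thick. Handle x -110 to 0, 26 wide, z 0 to 16. Starts flat, handle side up, handle wholly under the stand, blade sticking out on the stand's -y side
- spatula_tip (a point): middle of the blade's tip edge, 90 mm from the spatula's origin, mid-thickness of the blade
- spatula_handle_end (a point): centre of the handle's end face, 110 mm from the spatula's origin
- holder: fixed wooden holder: base board 130 x 130 x 10 mm (x -100 to +30 mm) that carries the tilted bed with the slotted block. Origin on the sill below the middle of the bed's mouth end; the mouth looks to the holder's +x and up; it reaches back to x -95 mm and is 105 mm high. Only the blade fits its slot
- bed: the holder's tilted bed, 124 mm wide; on it sits a block 94 x 80 x 36 mm (not tracked) with a slot along x. x points out of the slot, 35 deg above level; y across. The slot's mouth is at x 0, z 0, 88 mm above the sill, but the block stands up to 18 mm to either side of y 0: look or feel. Slot 47.8 wide (y), 7.6 thick (z), 82 deep (x 0 to -82); mouth flared 2 mm a side over 7 mm
- stand: fixed wooden plant stand, an upside-down U: top board 200 (x) x 150 (y) mm, 12 thick, upper face 60 mm above the sill, side panels 12 thick at x +-94, open towards +y and -y. Origin on the sill below its centre. A white pot with a succulent is fixed on it, 240 mm above the sill, within 75 mm of the centre
- cup: bystander: white ceramic cup, 76 mm wide, 75 high, origin under its centre
- bird: bystander: turned wooden bird figure, 56 mm wide, 110 high, origin under its centre
- matchbox: bystander: matchbox 56 x 36 x 14 mm, origin under its centre
There are look-alikes about, which are no part of the job. What is shaped like the holder but purple or turquoise is not meant.

How it is judged (in metres and radians):
On the way:
1. the spatula lies flat on the sill, clear of the stand, and is let go (horizontal distance between spatula_handle_end and stand above 0.085 m and horizontal distance between spatula and stand above 0.12 m and height (world z) of spatula_handle_end below 0.016 m and height (world z) of spatula_tip below 0.012 m and contact force between the fingers and spatula below 0.1 N), for 0.2 s.
At the end, for the whole second after the job is handed in: the spatula rests, let go, in the holder's slot, blade first and in line with the slot within 0.1 rad, its tip within 3.5 mm of the slot's bottom; cup, bird and matchbox are within 20 mm of where they stood (x of spatula_tip in the frame of bed below -0.0785 m and y of spatula_tip in the frame of bed between -0.021 and 0.021 m and z of spatula_tip in the frame of bed between -0.004 and 0.004 m and angle between the x axis of spatula and the x axis of bed, either way round below 0.1 rad and linear speed of spatula below 0.02 m/s and distance of each of cup, bird, matchbox from where it was at the start of the episode below 0.02 m); the robot touches nothing.
It fails at once if the spatula is forced into or against the holder with more than 35 N (contact force between spatula and holder above 35 N).
It fails at once if the cup is shifted by more than 20 mm (distance of cup from where it was at the start of the episode above 0.02 m).
It fails at once if the bird is shifted by more than 20 mm (distance of bird from where it was at the start of the episode above 0.02 m).
It fails at once if the matchbox is shifted by more than 20 mm (distance of matchbox from where it was at the start of the episode above 0.02 m).
It also fails if it takes over 64 s, if anything falls off the work surface, if the arm or the gripper's body presses on something with over 40 N, if the wrist force passes 120 N, or if a joint passes its speed limit or range.

## Robot

A 6-joint arm with a two-finger parallel gripper is mounted at the origin on the work surface. World frame = base frame: x ahead of the robot, y to its left, z up, the work surface at z = 0. Lengths are in mm, angles in rad, forces in N, time in s.
With the tool pointing down it reaches from about 250 to 775 mm from the base axis. Payload 4 kg.
Tool frame: the origin (TCP) lies midway between the tips of the shut fingers; the grasp point (between the pads) lies robot.grip_point_offset behind it (robot.grip_point_offset is the distance from the TCP to the grasp point, in mm); z points along the fingers, y is the line along which they close (so a half turn about z gives the same grasp; the last joint's range is limited). The gripper opens to 94 mm and grips with 3 to 60 N. Pads are 16 mm wide; open, the fingers measure 119 mm over their backs; the gripper's body (75 mm by 177 mm) begins 78 mm behind the grasp point.
Start: joints at [-0.103, 0.087, 1.371, -0, 1.684, -0.103], TCP at [550.018, -0.007, 205.506] pointing down, gripper open.
Joint ranges: [-3.1, 3.1], [-0.76, 2.03], [0.27, 2.55], [-1.08, 4.22], [0.17, 2.65], [-2.57, 2.57]. Speed limits (rad/s): [2.79, 2.79, 3.14, 3.14, 3.14, 3.14].

## Interface

Orientations are given as a unit quaternion [w, x, y, z].
In Python, from cell import robot, snapshot, ticket gives the robot as it stands.
- The arm moves only by the shell command python3 -m jog 'ROWS' [OPENING] [FORCE]. ROWS is a JSON object of lists of equal length, an entry for each row: "dp": the shift along the tool's x, y, z in units of 0.2 m (1.0 is 0.2 m), a list of three; "rot": the turn, a rotation vector about the tool's x, y, z in units of 1.5 rad (1.0 is 1.5 rad), a list of three. In form: {"dp": [[dx, dy, dz], ...], "rot": [[ax, ay, az], ...]}. A call has 1 to 20 rows; each row is the pose to reach, as a shift and turn from the pose commanded when the call began, along the tool's axes at that moment; what a row does not reach only later rows make up. A row lasts 1/12 s, in which the tool goes at most 41.7 mm and 7.16 degrees, less where a joint would pass 70% of its speed; a pose out of reach is approached as far as the arm can. A call with a number of a shift or a turn outside -1 to 1 is refused whole. A call with a gripper value outside its range is refused whole. OPENING is the closure, from -1 (fully open) to 1 (shut), set as the call begins (- or left out, the last holds). The fingers move at their own pace and stop on an object; FORCE is the grip in N (left out, the last holds). Time passes only in rows, so rows that repeat a pose let the fingers close. It gives the time, the measured TCP pose, the force, the opening and the grip force at its end, in the units of the state.
- robot.get_obs(): the state, without advancing time (a new reading comes with each control period).
- snapshot(name): name is "scene" or "side" or "wrist"; returns a dict with "pixels" (480x640x3 uint8, blue, green, red), "fovy" (degrees; the focal length in pixels is half the picture's height over the tangent of half this angle, whatever the lens; pixels are square), "cx", "cy" (the principal point, pixels), "origin" and "orientation" of the camera in the world. Camera axes: x right, y up, looking along -z (the intrinsics and any distortion apply to the point x, -y, -z); pixel columns grow to the right and rows downward; lengths in mm; the calibration is good to about 2 mm. A picture is of the moment at which its call begins. There is no depth.
- ticket.hand_in(): hands the job in; it is judged then, once.
The state is a dict: "time": time; "joint_pos": joint angles; "dq": joint speeds; "effort": joint torques, N m; "tcp_pos": TCP position; "tcp_rot": TCP orientation; "wrist_force": force on the tool from outside, world axes, zero at the start; "moment": the same for the moment, N m; "gripper_width": finger opening in mm; "finger_force": force on a finger pad.
Only numpy, scipy, OpenCV 4.12 (cv2) and the standard library are available. Lean on these libraries where they do the work, as an engineer would, in place of code of your own. Each camera call takes 0.05 s, during which the arm holds its last target. There are 200 camera calls.

## Working session

There is one attempt and no reset: what is moved stays moved. The work goes in short steps, Python scripts to look and compute and a shell command to move; the robot and the scene stay as the last step left them, time stands still between calls to the robot, and variables do not carry over. Pictures are saved under pics/ and viewed, at most 10 in all, crops included, and the job is handed in when it is done.

```bash
ls; mkdir -p pics; cat > h.py <<'E'
import numpy as np, cv2, json
from scipy.spatial.transform import Rotation as R
def rot(q): return R.from_quat([q[1],q[2],q[3],q[0]])
def ray(s,u,v):
    f=240/np.tan(np.radians(s["fovy"])/2)
    d=np.array([(u-s["cx"])/f,-(v-s["cy"])/f,-1.])
    return np.array(s["origin"]),rot(s["orientation"]).apply(d)
def onz(s,u,v,z):
    o,d=ray(s,u,v); return o+d*(z-o[2])/d[2]
def proj(s,p):
    f=240/np.tan(np.radians(s["fovy"])/2)
    c=rot(s["orientation"]).inv().apply(np.array(p)-s["origin"])
    return np.array([s["cx"]-f*c[0]/c[2], s["cy"]+f*c[1]/c[2]])
def tri(a,pa,b,pb):
    oa,da=ray(a,*pa); ob,db=ray(b,*pb)
    t=np.linalg.lstsq(np.c_[da,-db],ob-oa,rcond=None)[0]
    x,y=oa+da*t[0],ob+db*t[1]; return (x+y)/2,np.linalg.norm(x-y)
E
python3 - <<'E'
from h import *
from cell import robot,snapshot
import pickle
S={n:snapshot(n) for n in("scene","side","wrist")}
pickle.dump(S,open("s0.pkl","wb"))
for n,s in S.items():
    cv2.imwrite(f"pics/{n}0.png",s["pixels"]); print(n,{k:v for k,v in s.items() if k!="pixels"})
print(robot.get_obs(),robot.grip_point_offset)
E
```

```text
pics
scene {'fovy': 50.37738390839187, 'cx': 327.0783584734458, 'cy': 232.51117265836464, 'origin': array([1054.21281924, -519.38195578, 1077.08676557]), 'orientation': array([0.8759894 , 0.27254698, 0.12245717, 0.37863564])}
side {'fovy': 55.86462006631797, 'cx': 322.547390084494, 'cy': 237.7040216619964, 'origin': array([ 392.5603515 , -960.8737284 ,  745.46248673]), 'orientation': array([ 0.88665679,  0.45528316, -0.04448877, -0.06765898])}
wrist {'fovy': 62.98053414052964, 'cx': 321.8027905437219, 'cy': 237.77870628722775, 'origin': array([549.36871732,  75.14802367, 384.68720459]), 'orientation': array([ 9.91581772e-01, -1.29477247e-01,  8.46105508e-04,  7.18629364e-04])}
{'time': 0.15, 'joint_pos': array([-1.03124035e-01,  8.77953340e-02,  1.37185269e+00, -2.42630402e-05,
        1.68358030e+00, -1.03109749e-01]), 'dq': array([-0.00112002, -0.00067166, -0.00524755, -0.00062726, -0.00078257,
        0.00037039]), 'effort': array([ 1.24418581e-03, -3.40636396e+01, -3.02795255e+01,  7.18983379e-02,
        3.04441026e-02, -1.11468453e-04]), 'tcp_pos': array([5.49602813e+02, 1.47683048e-02, 2.04595123e+02]), 'tcp_rot': array([-6.27150230e-04,  7.07112554e-01,  7.07100535e-01, -5.25055611e-04]), 'wrist_force': array([ 0.39286957, -0.67745679,  0.29338358]), 'moment': array([-0.04062941,  0.01461991,  0.05904956]), 'finger_force': 0.0, 'gripper_width': 94.13046049454351} 18.8
```

View pics/scene0.png

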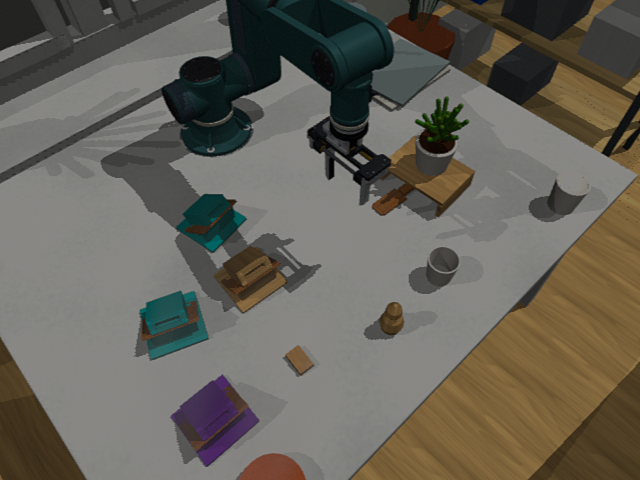

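View pics/side0.png

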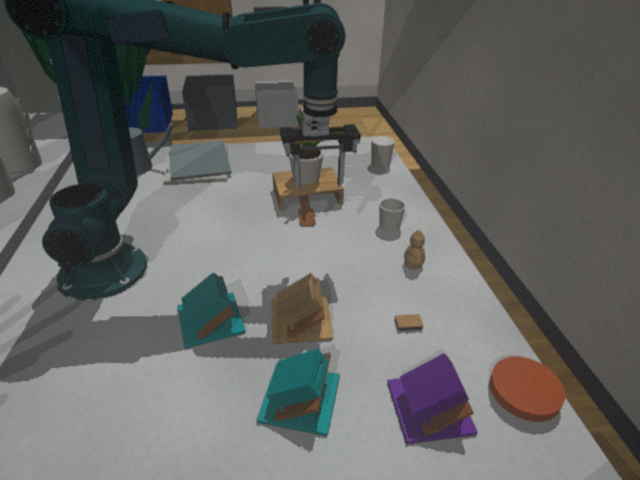

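The scene view shows the spatula's blade sticking out of the stand at about (392,200); in the side view it is at (306,215). The holder-shaped things in the scene view are:
- turquoise at (210,220) and (172,322)
- purple at (213,418)
- plain wood at (250,278), which is (302,308) in the side view

Only the plain wood one fits the description. The cup is at (442,265), the bird at (392,318) and the matchbox at (299,360). I'll confirm the holder and spatula in one enlarged crop.

```bash
python3 - <<'E'
from h import *
import pickle
S=pickle.load(open("s0.pkl","rb"))
def c(n,x,y,w,h): return cv2.resize(S[n]["pixels"][y:y+h,x:x+w],(400,300),interpolation=cv2.INTER_CUBIC)
a=np.hstack([c("scene",200,236,100,75),c("side",252,265,100,75)])
b=np.hstack([c("scene",350,150,140,105),c("wrist",0,0,640,480)])
cv2.imwrite("pics/crop1.png",np.vstack([a,b]))
E
```

```text
(no output)
```

View pics/crop1.png

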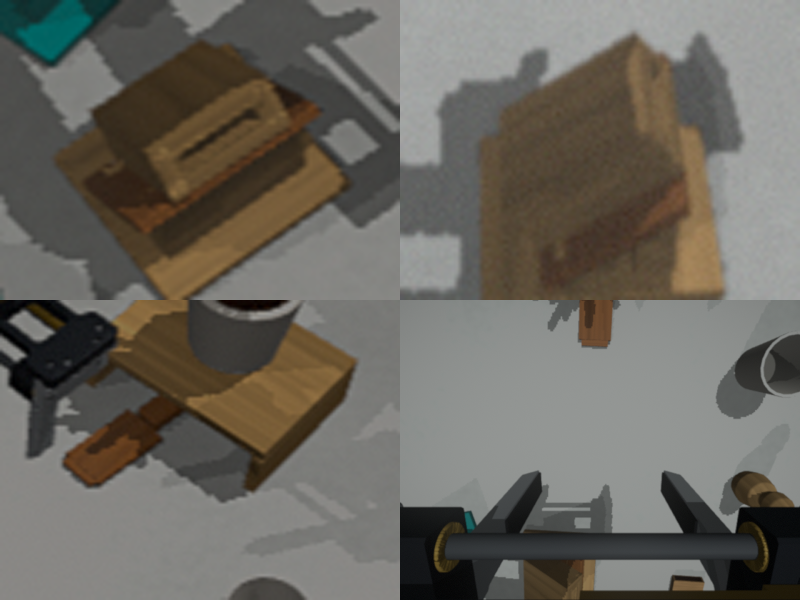

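```bash
python3 - <<'E'
from h import *
import pickle
S=pickle.load(open("s0.pkl","rb"))
np.set_printoptions(precision=1,suppress=True)
w=S["wrist"]; s=S["scene"]; sd=S["side"]
hsv=cv2.cvtColor(w["pixels"],cv2.COLOR_BGR2HSV)
m=((hsv[...,1]>90)&(hsv[...,0]<20)).astype(np.uint8); m[120:]=0
n,l,st,c=cv2.connectedComponentsWithStats(m); i=1+np.argmax(st[1:,4]); print(st[i])
ct=max(cv2.findContours((l==i).astype(np.uint8),cv2.RETR_EXTERNAL,cv2.CHAIN_APPROX_NONE)[0],key=len)
ap=cv2.approxPolyDP(ct,3,True)[:,0]
for p in ap: print(p,onz(w,*p,6))
pts=np.array([onz(w,*p,6)[:2] for p in ct[:,0] if p[1]>3],np.float32); print(cv2.minAreaRect(pts))
print("scene tip corners",onz(s,350+62*.35,150+(463-300)*.35,6),onz(s,350+98*.35,150+(487-300)*.35,6))
print("stand corners z60")
for p in ((350+355*.35,150+(362-300)*.35),(350+245*.35,150+(455-300)*.35),(350+105*.35,150+(360-300)*.35)): print(onz(s,*p,60))
print("stand right corner foot",onz(s,350+250*.35,150+(490-300)*.35,0))
P=[(213.75,275.5),(243,310.5),(287,281.5)]
print("base"); [print(onz(s,*p,10)) for p in P]
P=[(252+75/4*1,265+0)]
for nm,p in (("cup",(442,282)),("bird",(392,331)),("match",(299,361))): print(nm,onz(s,*p,0))
E
```

```text
[ 286    0   54   74 3692]
[288   0] [519.4 186.4   6. ]
[286  59] [516.6 139.5   6. ]
[291  71] [520.9 129.6   6. ]
[331  73] [556.9 127.9   6. ]
[336  63] [561.3 136.2   6. ]
[339   0] [563.3 186.4   6. ]
((539.91943359375, 156.12423706054688), (56.487510681152344, 45.24263381958008), 87.45439147949219)
scene tip corners [526.6 124.    6. ] [568.5 128.    6. ]
stand corners z60
[657.3 372.3  60. ]
[657.9 214.9  60. ]
[496.9 206.9  60. ]
stand right corner foot [663.9 230.2   0. ]
base
[ 411.7 -304.1   10. ]
[ 534.  -309.8   10. ]
[ 545.6 -186.4   10. ]
cup [797.8  86.8   0. ]
bird [801.4 -93.6   0. ]
match [ 709.9 -293.4    0. ]
```

The plain wooden holder is confirmed: its slot mouth is near (254,269) in the scene view and faces +x. It sits at about (510,-246) with yaw near -4°. The blade tip is at about (539,128) and points along -y. I'll move over the blade with a slight tilt to keep the wrist camera clear of the pot.

```bash
python3 -m jog '{"dp":[[0.06,0,0.05],[0.14,0,0.1],[0.22,-0.01,0.16],[0.3,-0.02,0.22],[0.38,-0.02,0.28],[0.46,-0.03,0.34],[0.54,-0.04,0.4],[0.62,-0.04,0.46],[0.68,-0.05,0.52],[0.72,-0.05,0.56],[0.73,-0.05,0.58],[0.73,-0.05,0.58]],"rot":[[0,0.01,0],[0,0.03,0],[0,0.05,0],[0,0.07,0],[0,0.09,0],[0,0.11,0],[0,0.13,0],[0,0.15,0],[0,0.16,0],[0,0.16,0],[0,0.16,0],[0,0.16,0]]}' -1 30
python3 - <<'E'
from h import *
from cell import robot,snapshot
np.set_printoptions(precision=1,suppress=True)
w=snapshot("wrist"); cv2.imwrite("pics/w1.png",w["pixels"])
hsv=cv2.cvtColor(w["pixels"],cv2.COLOR_BGR2HSV)
m=((hsv[...,1]>100)&(hsv[...,0]<18)&(hsv[...,2]>30)).astype(np.uint8)
n,l,st,c=cv2.connectedComponentsWithStats(m)
for i in np.argsort(-st[:,4])[:4]: print(st[i],c[i])
for i in np.argsort(-st[1:,4])[:1]+1:
    ct=max(cv2.findContours((l==i).astype(np.uint8),cv2.RETR_EXTERNAL,cv2.CHAIN_APPROX_NONE)[0],key=len)
    for p in cv2.approxPolyDP(ct,3,True)[:,0]: print(p,onz(w,*p,6))
E
```

```text
time: 1.15
tcp_pos: [539.0, 146.7, 88.0]
tcp_rot: [-0.086, 0.702, 0.702, 0.084]
wrist_force: [0.5, 0.6, -0.6]
gripper_width: 94.0
finger_force: 0.0
[     0      0    640    480 297671] [319.2 240.2]
[ 292  150   69  151 8755] [326.  228.8]
[488 139   7   5  13] [491.2 141.4]
[518 137   6   5  10] [520.4 139.6]
[313 153] [532.  230.8   6. ]
[313 170] [532. 219.   6.]
[297 172] [520.8 217.6   6. ]
[292 286] [517.4 137.6   6. ]
[297 288] [520.9 136.2   6. ]
[298 298] [521.6 129.2   6. ]
[348 300] [556.8 127.8   6. ]
[349 291] [557.5 134.2   6. ]
[355 287] [561.7 137.    6. ]
[360 174] [564.9 216.3   6. ]
[344 172] [553.7 217.6   6. ]
[348 151] [556.5 232.2   6. ]
```

View pics/w1.png

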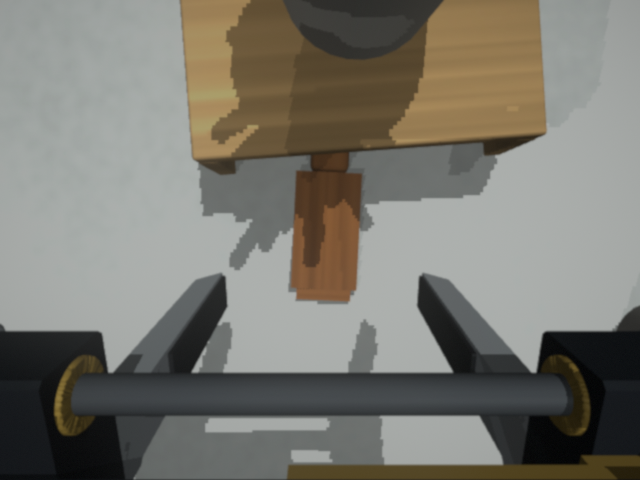

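Blade, seen from the wrist: the shoulder is at pixel row ~172 (world y 217) and the tip at row ~299 (world (539,128.5)), with yaw about 2.5°. The handle starts at (330,160) and goes under the stand. Next I descend and grip the blade.

```bash
python3 -m jog '{"dp":[[-0.01,0,0.06],[-0.02,0.01,0.14],[-0.02,0.01,0.22],[-0.03,0.01,0.29],[-0.04,0.01,0.35],[-0.045,0.01,0.39],[-0.045,0.01,0.41],[-0.045,0.01,0.42],[-0.045,0.01,0.42]],"rot":[[0,0,0.01],[0,0,0.02],[0,0,0.03],[0,0,0.03],[0,0,0.03],[0,0,0.03],[0,0,0.03],[0,0,0.03],[0,0,0.03]]}' -1 30
python3 -m jog '{"dp":[[0,0,0],[0,0,0],[0,0,0],[0,0,0],[0,0,0],[0,0,0],[0,0,0],[0,0,0]],"rot":[[0,0,0],[0,0,0],[0,0,0],[0,0,0],[0,0,0],[0,0,0],[0,0,0],[0,0,0]]}' 1 30
```

```text
time: 1.95
tcp_pos: [542.2, 157.2, 5.8]
tcp_rot: [-0.086, 0.718, 0.686, 0.083]
wrist_force: [0.4, 0.5, 0.2]
gripper_width: 94.0
finger_force: 0.0
time: 2.62
tcp_pos: [542.0, 157.2, 5.8]
tcp_rot: [-0.087, 0.718, 0.686, 0.083]
wrist_force: [1.0, -0.9, 0.6]
gripper_width: 44.3
finger_force: 30.2
```

```bash
python3 -m jog '{"dp":[[-0.02,0,-0.005],[-0.06,0.003,-0.015],[-0.12,0.005,-0.03],[-0.18,0.008,-0.043],[-0.24,0.01,-0.058],[-0.3,0.013,-0.072],[-0.36,0.016,-0.087],[-0.42,0.018,-0.101],[-0.48,0.02,-0.116],[-0.54,0.023,-0.13],[-0.6,0.026,-0.145],[-0.66,0.028,-0.159],[-0.72,0.031,-0.174],[-0.76,0.033,-0.183],[-0.78,0.034,-0.188],[-0.78,0.034,-0.188]],"rot":[[0,0,0],[0,0,0],[0,0,0],[0,0,0],[0,0,0],[0,0,0],[0,0,0],[0,0,0],[0,0,0],[0,0,0],[0,0,0],[0,0,0],[0,0,0],[0,0,0],[0,0,0],[0,0,0]]}'
```

```text
time: 3.95
tcp_pos: [542.3, -4.9, 5.7]
tcp_rot: [-0.086, 0.718, 0.686, 0.083]
wrist_force: [1.2, 1.1, 5.5]
gripper_width: 43.1
finger_force: 30.1
```

```bash
python3 -m jog '{"dp":[[-0.02,0,-0.005],[-0.06,0.003,-0.015],[-0.12,0.005,-0.03],[-0.18,0.008,-0.043],[-0.24,0.01,-0.058],[-0.3,0.013,-0.072],[-0.34,0.015,-0.082],[-0.36,0.016,-0.087],[-0.36,0.016,-0.087]],"rot":[[0,0,0],[0,0,0],[0,0,0],[0,0,0],[0,0,0],[0,0,0],[0,0,0],[0,0,0],[0,0,0]]}'
python3 - <<'E'
from h import *
from cell import robot,snapshot
w=snapshot("wrist"); s=snapshot("side")
cv2.imwrite("pics/m2.png",np.hstack([cv2.resize(w["pixels"],(400,300)),cv2.resize(s["pixels"][120:330,220:500],(400,300))]))
E
```

```text
time: 4.7
tcp_pos: [542.0, -78.5, 5.7]
tcp_rot: [-0.086, 0.718, 0.686, 0.083]
wrist_force: [0.6, 2.8, 6.6]
gripper_width: 43.1
finger_force: 30.1
```

View pics/m2.png

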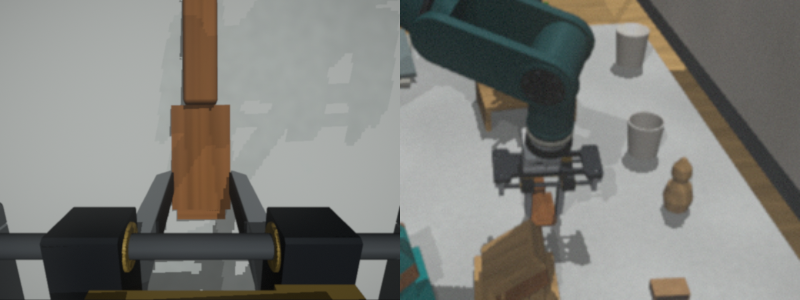

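The wrist view shows the spatula fully out and held by its blade, with the handle going up at x≈200 in the crop. The side view shows the stand behind it and nothing else touched. I'll let go and back off.

```bash
python3 -m jog '{"dp":[[0,0,0],[0,0,0],[0,0,0],[0,0,0],[0,0,0],[0,0,0],[0,0,0],[0,0,-0.04],[0,0,-0.1],[0,0,-0.2],[0,0,-0.3],[0.1,0,-0.4],[0.2,0,-0.48],[0.3,0,-0.5],[0.4,0,-0.5],[0.45,0,-0.5],[0.45,0,-0.5]],"rot":[[0,0,0],[0,0,0],[0,0,0],[0,0,0],[0,0,0],[0,0,0],[0,0,0],[0,0,0],[0,0,0],[0,-0.02,0],[0,-0.05,0],[0,-0.09,0],[0,-0.12,0],[0,-0.15,0],[0,-0.16,0],[0,-0.16,0],[0,-0.16,0]]}' -1
python3 - <<'E'
from h import *
from cell import robot,snapshot
np.set_printoptions(precision=1,suppress=True)
w=snapshot("wrist"); cv2.imwrite("pics/w3.png",w["pixels"])
hsv=cv2.cvtColor(w["pixels"],cv2.COLOR_BGR2HSV)
m=((hsv[...,1]>100)&(hsv[...,0]<18)&(hsv[...,2]>30)).astype(np.uint8)
n,l,st,c=cv2.connectedComponentsWithStats(m)
i=1+np.argmax(st[1:,4]); print(st[i])
ct=max(cv2.findContours((l==i).astype(np.uint8),cv2.RETR_EXTERNAL,cv2.CHAIN_APPROX_NONE)[0],key=len)
for p in cv2.approxPolyDP(ct,3,True)[:,0]: print(p,onz(w,*p,6),onz(w,*p,16))
for r in range(0,480,40):
    q=np.where(l[r]==i)[0]
    if len(q): print(r,q[0],q[-1],onz(w,q.mean(),r,16),onz(w,q.mean(),r,6))
E
```

```text
time: 6.22
tcp_pos: [546.6, -12.2, 125.4]
tcp_rot: [-0.003, 0.721, 0.693, -0.003]
wrist_force: [0.6, -0.2, -0.2]
gripper_width: 94.3
finger_force: 0.0
[  292    92    57   249 10341]
[305  92] [537.2  92.3   6. ] [537.7  91.4  16. ]
[303 239] [530.1 -17.1   6. ] [530.8 -14.5  16. ]
[292 241] [521.3 -18.5   6. ] [522.3 -15.7  16. ]
[294 329] [518.5 -95.4   6. ] [519.5 -90.1  16. ]
[300 340] [ 523.  -105.9    6. ] [ 523.9 -100.3   16. ]
[341 339] [ 557.8 -106.2    6. ] [ 557.6 -100.6   16. ]
[346 332] [562.2 -99.8   6. ] [561.9 -94.3  16. ]
[348 240] [565.7 -19.3   6. ] [565.2 -16.6  16. ]
[335 237] [555.5 -16.4   6. ] [555.3 -13.8  16. ]
[336  94] [559.5  90.1   6. ] [559.2  89.2  16. ]
120 303 336 [547.   72.3  16. ] [546.9  72.6   6. ]
160 303 336 [545.9  44.5  16. ] [545.7  43.8   6. ]
200 304 335 [544.7  15.2  16. ] [544.5  13.5   6. ]
240 293 348 [544.2 -15.8  16. ] [544.  -18.5   6. ]
280 293 347 [542.5 -48.4  16. ] [542.2 -52.2   6. ]
320 294 347 [541.5 -82.9  16. ] [541.2 -87.9   6. ]
```

View pics/w3.png

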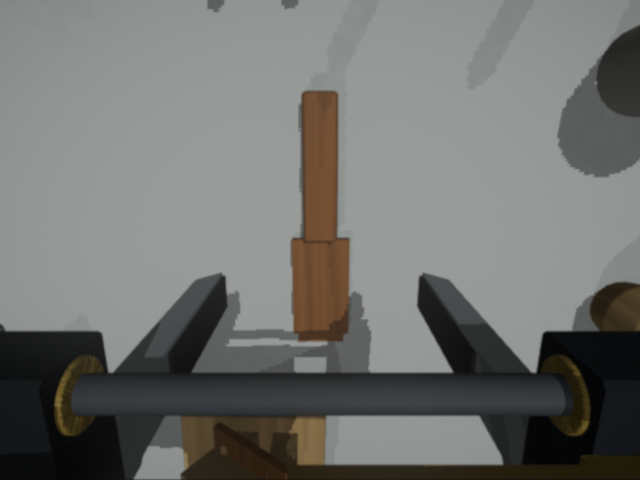

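The spatula lies flat and released: tip at (540,-106), joint at (544,-17), handle end at (548,91). Before regrasping I'll use the empty gripper's wrist camera to measure the slot mouth.

```bash
python3 -m jog '{"dp":[[-0.03,0,-0.02],[-0.1,0,-0.06],[-0.18,0,-0.1],[-0.26,0,-0.12],[-0.34,0,-0.12],[-0.42,0,-0.12],[-0.5,0,-0.12],[-0.58,0,-0.12],[-0.66,0,-0.12],[-0.74,0,-0.12],[-0.82,0,-0.12],[-0.88,0,-0.12],[-0.9,0,-0.12]],"rot":[[0,0,0.04],[0,0,0.1],[0,0,0.17],[0,0,0.24],[0,0,0.31],[0,0,0.38],[0,0,0.45],[0,0,0.52],[0,0,0.59],[0,0,0.66],[0,0,0.73],[0,0,0.78],[0,0,0.8]]}'
python3 - <<'E'
from h import *
from cell import robot
o=robot.get_obs(); r=rot(o["tcp_rot"]); t=R.from_matrix(np.c_[[np.cos(.07),-np.sin(.07),0],[-np.sin(.07),-np.cos(.07),0],[0,0,-1]])
print(r.inv().apply(np.array([550,-246,150])-o["tcp_pos"])/200,(r.inv()*t).as_rotvec()/1.5,o["joint_pos"])
E
```

```text
time: 7.35
tcp_pos: [536.9, -197.3, 146.4]
tcp_rot: [-0.001, 0.987, 0.159, -0.006]
wrist_force: [0.6, -0.6, 0.3]
gripper_width: 94.1
finger_force: 0.0
[-0.01475697  0.25174266 -0.01874433] [-0.00108802  0.00847595  0.26011047] [-0.44785876  0.16374272  1.40279065 -0.00548653  1.58655428  0.80271163]
```

```bash
python3 -m jog '{"dp":[[0,0.05,0],[0,0.12,-0.01],[-0.01,0.19,-0.02],[-0.015,0.24,-0.02],[-0.015,0.25,-0.02],[-0.015,0.25,-0.02]],"rot":[[0,0,0.05],[0,0,0.12],[0,0,0.19],[0,0,0.25],[0,0,0.26],[0,0,0.26]]}'
python3 - <<'E'
from h import *
from cell import robot,snapshot
import pickle
S={n:snapshot(n) for n in("scene","side","wrist")}; pickle.dump(S,open("s4.pkl","wb"))
w=S["wrist"]
a=cv2.resize(w["pixels"][140:380,160:480],(800,600),interpolation=cv2.INTER_CUBIC)
cv2.imwrite("pics/w4.png",a); print(proj(w,[510,-246,88]))
E
```

```text
time: 7.85
tcp_pos: [550.9, -243.0, 150.5]
tcp_rot: [-0.0, 0.999, -0.031, -0.006]
wrist_force: [-0.1, 0.4, 0.1]
gripper_width: 94.2
finger_force: 0.0
[332.18170378 308.21336031]
```

View pics/w4.png

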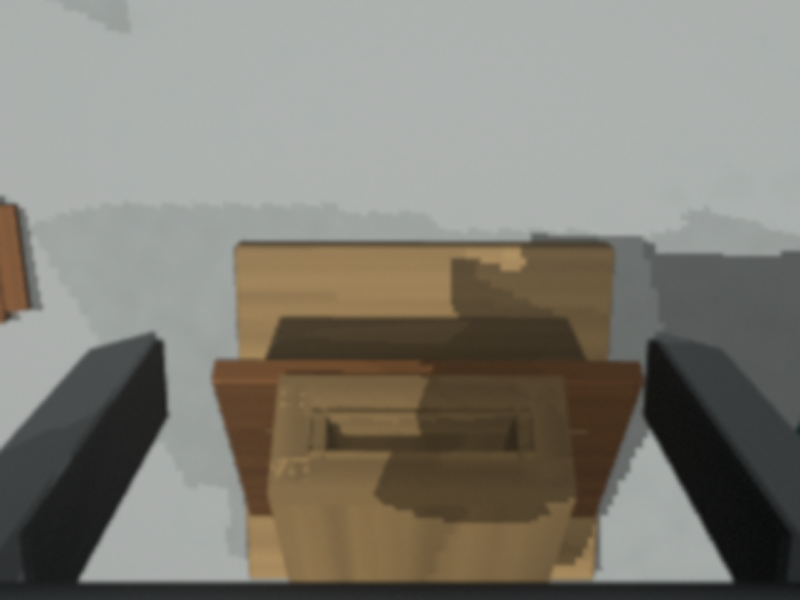

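The wrist crop shows the slot mouth's flare spanning crop columns 310–535 and rows 408–453, so its centre is about full-picture (329,312). The base's front edge is at row 237 and the block is nearly centred on the bed. Now for the numbers.

```bash
python3 - <<'E'
from h import *
import pickle
np.set_printoptions(precision=2,suppress=True)
S=pickle.load(open("s4.pkl","rb")); w=S["wrist"]; s0=pickle.load(open("s0.pkl","rb"))["scene"]
g=cv2.GaussianBlur(w["pixels"],(3,3),0).astype(float)
def line(r0,r1,u0,u1,ch):
    d=np.abs(np.diff(g[r0:r1,u0:u1,ch],axis=0)); rows=r0+.5+d.argmax(0); us=np.arange(u0,u1)
    k=np.abs(rows-np.median(rows))<3; return np.polyfit(us[k],rows[k],1),k.sum()
for nm,a,z in (("base front",(230,245,262,400,0),10),("bed",(280,289,255,405,2),None),("block low",(287,294,280,380,2),None)):
    (k,b),n=line(*a); u=np.array([262,398]); v=k*u+b; zz=10 if z else 75
    p,q=[onz(w,*x,zz) for x in zip(u,v)]; d=q-p; print(nm,v,n,p,q,"yaw of +x:",np.degrees(np.arctan2(d[0],-d[1])) )
# base left and right edges at z 10
print("base corners",onz(w,254.8,237.2,10),onz(w,404.8,237.2,10))
print("bed corners z~?",onz(w,160+213/2.5,140+362/2.5,77),onz(w,160+641/2.5,140+362/2.5,77))
print("slot z88",onz(w,329,312.2,88))
print("slot tri",tri(w,(329,312.2),s0,(254.75,269.25)))
print("flare width z88",onz(w,160+310/2.5,312.2,88),onz(w,160+535/2.5,312.2,88))
print("rows flare",onz(w,329,140+408/2.5,88),onz(w,329,140+453/2.5,88))
E
```

```text
base front [235.79 235.19] 133 [ 542.81 -190.1    10.  ] [ 536.45 -305.13   10.  ] yaw of +x: -3.164659577865584
bed [283.27 283.68] 148 [ 525.66 -198.03   75.  ] [ 519.69 -292.9    75.  ] yaw of +x: -3.6043394189251936
block low [289.96 289.45] 100 [ 520.64 -197.52   75.  ] [ 515.34 -292.86   75.  ] yaw of +x: -3.184338424972807
base corners [ 541.94 -183.88   10.  ] [ 534.34 -310.87   10.  ]
bed corners z~? [ 526.02 -186.64   77.  ] [ 518.93 -305.27   77.  ]
slot z88 [ 507.18 -243.69   88.  ]
slot tri (array([ 508.86, -243.56,   89.53]), np.float64(1.6860506656972705))
flare width z88 [ 509.   -213.25   88.  ] [ 505.36 -274.13   88.  ]
rows flare [ 513.81 -244.06   88.  ] [ 500.46 -243.32   88.  ]
```

```bash
python3 -m jog '{"dp":[[0,-0.03,0],[0,-0.1,0],[0,-0.18,0],[0,-0.27,0],[0,-0.36,0],[0,-0.45,0],[0,-0.54,0],[0,-0.63,0],[0,-0.72,0],[0,-0.81,0],[0,-0.89,0],[0,-0.95,0],[0,-0.98,0]],"rot":[[0,0,-0.04],[0,0,-0.1],[0,0,-0.17],[0,0,-0.24],[0,0,-0.31],[0,0,-0.38],[0,0,-0.45],[0,0,-0.52],[0,0,-0.59],[0,0,-0.66],[0,0,-0.73],[0,0,-0.78],[0,0,-0.8]]}'
python3 - <<'E'
from h import *
from cell import robot
o=robot.get_obs(); r=rot(o["tcp_rot"]); u=np.array([.042,.9991,0]); t=R.from_matrix(np.c_[u,[u[1],-u[0],0],[0,0,-1]])
for z in (40,3.5): print(r.inv().apply(np.array([546.1,33,z])-o["tcp_pos"])/200,(r.inv()*t).as_rotvec()/1.5)
E
```

```text
time: 9.08
tcp_pos: [563.5, -44.3, 151.4]
tcp_rot: [-0.003, 0.841, 0.541, -0.004]
wrist_force: [0.3, -0.4, 0.1]
gripper_width: 94.1
finger_force: 0.0
[ 0.31751814 -0.23357581  0.55820162] [-0.00703616  0.00108544 -0.25707145]
[ 0.31817475 -0.23175366  0.74069134] [-0.00703616  0.00108544 -0.25707145]
```

```bash
python3 -m jog '{"dp":[[0.04,-0.03,0.03],[0.1,-0.07,0.1],[0.16,-0.12,0.18],[0.22,-0.16,0.26],[0.28,-0.2,0.34],[0.31,-0.23,0.42],[0.318,-0.233,0.5],[0.318,-0.233,0.55],[0.318,-0.233,0.56]],"rot":[[0,0,-0.03],[0,0,-0.08],[-0.003,0,-0.14],[-0.005,0,-0.2],[-0.007,0,-0.24],[-0.007,0,-0.257],[-0.007,0,-0.257],[-0.007,0,-0.257],[-0.007,0,-0.257]]}'
python3 - <<'E'
from h import *
from cell import robot
o=robot.get_obs(); r=rot(o["tcp_rot"]); u=np.array([.042,.9991,0]); t=R.from_matrix(np.c_[u,[u[1],-u[0],0],[0,0,-1]])
for z in (40,3.5): print(r.inv().apply(np.array([546.1,33,z])-o["tcp_pos"])/200,(r.inv()*t).as_rotvec()/1.5)
E
```

```text
time: 9.83
tcp_pos: [545.2, 31.0, 37.1]
tcp_rot: [-0.001, 0.724, 0.69, -0.003]
wrist_force: [0.1, 0.3, -0.6]
gripper_width: 94.1
finger_force: 0.0
[ 0.01037218  0.0037987  -0.0143543 ] [-0.00311374  0.00167664 -0.0038618 ]
[0.01083362 0.00464975 0.16814314] [-0.00311374  0.00167664 -0.0038618 ]
```

```bash
python3 -m jog '{"dp":[[0.005,0.002,0.03],[0.01,0.004,0.07],[0.01,0.004,0.11],[0.01,0.004,0.14],[0.01,0.004,0.16],[0.01,0.004,0.168],[0.01,0.004,0.168]],"rot":[[0,0,0],[0,0,0],[0,0,0],[0,0,0],[0,0,0],[0,0,0],[0,0,0]]}' -1 25
python3 -m jog '{"dp":[[0,0,0],[0,0,0],[0,0,0],[0,0,0],[0,0,0],[0,0,0],[0,0,0],[0,0,0],[0,0,0],[0,0,0]],"rot":[[0,0,0],[0,0,0],[0,0,0],[0,0,0],[0,0,0],[0,0,0],[0,0,0],[0,0,0],[0,0,0],[0,0,0]]}' 1 25
```

```text
time: 10.42
tcp_pos: [547.6, 32.6, 5.3]
tcp_rot: [0.0, 0.724, 0.69, -0.001]
wrist_force: [0.4, -0.3, -0.1]
gripper_width: 94.2
finger_force: 0.0
time: 11.25
tcp_pos: [547.9, 32.7, 5.8]
tcp_rot: [0.001, 0.724, 0.69, -0.001]
wrist_force: [-0.0, -0.1, 0.5]
gripper_width: 30.8
finger_force: 0.0
```

```bash
python3 -m jog '{"dp":[[0,0,0.006],[0,0,0.006],[0,0,0.006],[0,0,0.006],[0,0,0.006],[0,0,0.006],[0,0,0.006],[0,0,0.006]],"rot":[[0,0,0],[0,0,0],[0,0,0],[0,0,0],[0,0,0],[0,0,0],[0,0,0],[0,0,0]]}' 1 25
```

```text
time: 11.92
tcp_pos: [547.8, 32.7, 5.2]
tcp_rot: [0.001, 0.724, 0.69, -0.001]
wrist_force: [-2.9, -0.1, 5.2]
gripper_width: 25.6
finger_force: 25.0
```

```bash
python3 -m jog '{"dp":[[0,0,-0.03],[0,0,-0.1],[0,0.02,-0.2],[0,0.06,-0.3],[-0.02,0.1,-0.42],[-0.05,0.14,-0.54],[-0.1,0.18,-0.66],[-0.15,0.22,-0.78],[-0.21,0.26,-0.88],[-0.27,0.3,-0.95],[-0.33,0.34,-0.98],[-0.4,0.38,-0.98],[-0.47,0.41,-0.98],[-0.54,0.43,-0.98],[-0.6,0.44,-0.98],[-0.64,0.45,-0.98],[-0.65,0.45,-0.98]],"rot":[[0,0,0],[0,0,0],[0,0,0.02],[0,0,0.06],[0,0,0.12],[0,0,0.18],[0,0,0.24],[0,0,0.3],[0,0,0.36],[0,0,0.43],[0,0,0.5],[0,0,0.57],[0,0,0.64],[0,0,0.7],[0,0,0.76],[0,0,0.8],[0,0,0.8]]}'
cat > aim.py <<'E'
import sys
from h import *
from cell import robot
np.set_printoptions(precision=4,suppress=True)
# bed frame estimate; args: distance d of TCP from mouth along bed x, dy, dz offsets, yaw(deg), pitch(deg)
def aim(d,dy=0,dz=0,psi=-3.3,th=35,M=(508,-243.7,88)):
    o=robot.get_obs(); r=rot(o["tcp_rot"]); p,t=np.radians([psi,th])
    a=np.array([np.cos(t)*np.cos(p),np.cos(t)*np.sin(p),np.sin(t)]); y=np.array([-np.sin(p),np.cos(p),0]); n=np.cross(a,y)
    T=R.from_matrix(np.c_[a,-y,-n]); P=np.array(M)+a*d+y*dy+n*dz
    print("dp",r.inv().apply(P-o["tcp_pos"])/200,"rot",(r.inv()*T).as_rotvec()/1.5)
    b=R.from_matrix(np.c_[a,y,n]).inv(); print("bed pos",b.apply(o["tcp_pos"]-np.array(M)),"F bed",b.apply(o["wrist_force"]),"rotvec err deg",np.degrees((T.inv()*r).as_rotvec()))
    return o
if __name__=="__main__": aim(*map(float,sys.argv[1:]))
E
python3 aim.py 165
```

```text
time: 13.33
tcp_pos: [631.8, -102.7, 199.8]
tcp_rot: [0.001, 0.987, 0.159, -0.001]
wrist_force: [-0.1, -0.3, -1.2]
gripper_width: 25.9
finger_force: 25.0
dp [-0.181   0.7236  0.088 ] rot [-0.0752  0.4034  0.2443]
bed pos [158.758  147.9144  25.3756] F bed [-0.7402 -0.2992 -0.8941] rotvec err deg [  6.4655 -34.6717 -20.9927]
```

```bash
python3 -m jog '{"dp":[[0,0.03,-0.01],[0,0.09,-0.02],[0,0.16,-0.02],[-0.01,0.23,-0.02],[-0.02,0.3,-0.02],[-0.03,0.37,-0.01],[-0.05,0.44,0],[-0.07,0.51,0.02],[-0.09,0.58,0.04],[-0.12,0.64,0.06],[-0.14,0.69,0.08],[-0.16,0.72,0.085],[-0.175,0.723,0.088],[-0.175,0.723,0.088]],"rot":[[0,0.01,0.01],[-0.005,0.04,0.03],[-0.01,0.07,0.05],[-0.02,0.1,0.07],[-0.025,0.13,0.09],[-0.03,0.17,0.11],[-0.038,0.21,0.13],[-0.045,0.25,0.15],[-0.053,0.29,0.175],[-0.06,0.33,0.2],[-0.067,0.365,0.22],[-0.073,0.39,0.237],[-0.075,0.403,0.244],[-0.075,0.403,0.244]]}'
python3 aim.py 165
python3 - <<'E'
from h import *
from cell import snapshot
import pickle
S={n:snapshot(n) for n in("scene","side")}; pickle.dump(S,open("s5.pkl","wb"))
def c(n,x,y,w,h): return cv2.resize(S[n]["pixels"][y:y+h,x:x+w],(400,300),interpolation=cv2.INTER_CUBIC)
cv2.imwrite("pics/m5.png",np.vstack([np.hstack([c("scene",200,200,160,120),c("side",240,200,160,120)]),np.hstack([c("scene",220,230,80,60),c("side",290,250,80,60)])]))
E
```

```text
time: 14.5
tcp_pos: [642.7, -249.0, 182.3]
tcp_rot: [0.008, 0.954, -0.026, 0.3]
wrist_force: [0.1, 0.4, -1.2]
gripper_width: 25.7
finger_force: 25.0
dp [ 0.0024  0.0125 -0.0001] rot [-0.0019  0.0011  0.0011]
bed pos [164.519    2.5078  -0.0182] F bed [-0.6426  0.4167 -0.9812] rotvec err deg [ 0.1644 -0.0933 -0.0922]
```

View pics/m5.png

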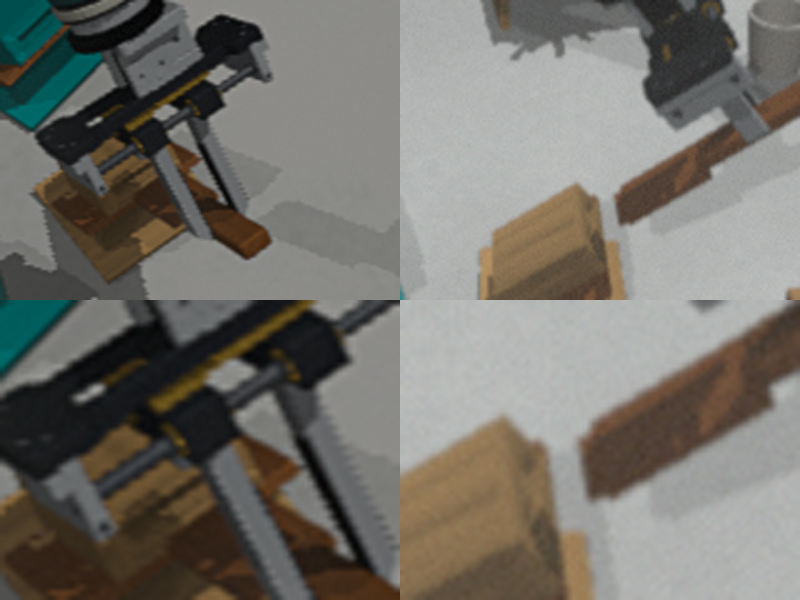

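The side view shows the blade lined up just outside the mouth. The tip's near corner is at full-picture (328,289) and the far corner at (327,277). I'll compare these with the positions predicted from the grasp.

```bash
python3 - <<'E'
from h import *
from aim import *
import pickle
s=pickle.load(open("s5.pkl","rb"))["side"]
o=robot.get_obs(); r=rot(o["tcp_rot"]); P=np.array(o["tcp_pos"])
# spatula frame: x=-toolx, y=tooly, z=-toolz ; TCP at spatula (-50,0,4)
def sp(x,y,z): return P+r.apply([-(x+50),y,-(z-4)])
# tool y = -bed y (near camera side = +tool y)
for nm,q in (("near tip",(90,19,3)),("far tip",(90,-19,3)),("near shoulder tip bottom",(82,23,0)),("near shoulder tip top",(82,23,6)),("near joint bottom",(0,23,0)),("near joint top",(0,23,6))): print(nm,sp(*q),proj(s,sp(*q)))
hsv=cv2.cvtColor(s["pixels"],cv2.COLOR_BGR2HSV)
m=((hsv[...,1]>90)&(hsv[...,0]<14)).astype(np.uint8); m[:, :322]=0; m[:200]=0;m[300:]=0
n,l,st,c=cv2.connectedComponentsWithStats(m); i=1+np.argmax(st[1:,4]); print(st[i])
ct=max(cv2.findContours((l==i).astype(np.uint8),cv2.RETR_EXTERNAL,cv2.CHAIN_APPROX_NONE)[0],key=len)
print(cv2.approxPolyDP(ct,1.5,True)[:,0].tolist())
for u in range(330,370,5):
    q=np.where(l[:,u]==i)[0]; print(u,q.min(),q.max())
E
```

```text
near tip [ 529.4056 -261.8007  103.035 ] [328.1296 289.3846]
far tip [ 531.4359 -223.855   103.0393] [326.0751 277.6334]
near shoulder tip bottom [ 537.4533 -266.2373  105.1685] [332.2953 289.6708]
near shoulder tip top [ 534.0151 -266.0539  110.0823] [330.7313 288.0141]
near joint bottom [ 604.5118 -269.8306  152.2243] [365.4555 270.5878]
near joint top [ 601.0736 -269.6472  157.1381] [363.9708 268.828 ]
[383 231  25  20 222]
[[403, 231], [384, 242], [383, 244], [388, 250], [392, 249], [399, 242], [407, 240]]Traceback (most recent call last):
  File "<stdin>", line 16, in <module>
    return umr_minimum(a, axis, None, out, keepdims, initial, where)
ValueError: zero-size array to reduction operation minimum which has no identity
```

The prediction matches the picture to within a pixel, so the grasp geometry is good. I'll correct sideways by 2.5 mm and enter slowly with a softer grip.

```bash
python3 -m jog '{"dp":[[0,0.006,-0.002],[0,0.012,-0.005],[0,0.0125,-0.005],[-0.015,0.0125,-0.005],[-0.03,0.0125,-0.005],[-0.045,0.0125,-0.005],[-0.06,0.0125,-0.005],[-0.075,0.0125,-0.005],[-0.09,0.0125,-0.005],[-0.1,0.0125,-0.005],[-0.11,0.0125,-0.005],[-0.12,0.0125,-0.005],[-0.13,0.0125,-0.005],[-0.138,0.0125,-0.005],[-0.138,0.0125,-0.005]],"rot":[[0,0,0],[0,0,0],[0,0,0],[0,0,0],[0,0,0],[0,0,0],[0,0,0],[0,0,0],[0,0,0],[0,0,0],[0,0,0],[0,0,0],[0,0,0],[0,0,0],[0,0,0]]}' 1 16
python3 aim.py 128 0 1
```

```text
time: 15.85
tcp_pos: [620.7, -250.5, 168.3]
tcp_rot: [0.008, 0.953, -0.026, 0.3]
wrist_force: [-0.1, -0.6, -1.7]
gripper_width: 25.8
finger_force: 16.0
dp [-0.0527 -0.0015  0.0001] rot [-0.0016  0.0002  0.0014]
bed pos [138.5363  -0.2797   1.0138] F bed [-1.0337 -0.6499 -1.3672] rotvec err deg [ 0.1395 -0.0176 -0.1205]
```

```bash
python3 -m jog '{"dp":[[-0.005,0,0],[-0.012,0,0],[-0.02,0,0],[-0.028,0,0],[-0.036,0,0],[-0.044,0,0],[-0.052,0,0],[-0.052,0,0]],"rot":[[0,0,0],[0,0,0],[0,0,0],[0,0,0],[0,0,0],[0,0,0],[0,0,0],[0,0,0]]}' 1 16
python3 aim.py 118 0 1
```

```text
time: 16.52
tcp_pos: [612.2, -250.1, 162.3]
tcp_rot: [0.008, 0.953, -0.026, 0.3]
wrist_force: [-0.1, -0.0, -0.4]
gripper_width: 26.1
finger_force: 16.0
dp [-0.0506 -0.0019  0.0002] rot [-0.0016  0.0002  0.0014]
bed pos [128.1238  -0.361    1.0432] F bed [-0.3366 -0.0493 -0.279 ] rotvec err deg [ 0.1333 -0.0184 -0.1219]
```

```bash
python3 -m jog '{"dp":[[-0.01,0,0],[-0.02,0,0],[-0.03,0,0],[-0.04,0,0],[-0.05,0,0],[-0.06,0,0],[-0.07,0,0],[-0.08,0,0],[-0.08,0,0]],"rot":[[0,0,0],[0,0,0],[0,0,0],[0,0,0],[0,0,0],[0,0,0],[0,0,0],[0,0,0],[0,0,0]]}' 1 16
python3 aim.py 100 0 1
```

```text
time: 17.27
tcp_pos: [599.0, -249.3, 153.0]
tcp_rot: [0.008, 0.953, -0.026, 0.3]
wrist_force: [-0.8, -0.1, -0.7]
gripper_width: 25.8
finger_force: 16.0
dp [-0.0598 -0.002   0.0001] rot [-0.0016  0.0004  0.0014]
bed pos [111.9581  -0.3797   1.0102] F bed [-1.0995 -0.1888 -0.1209] rotvec err deg [ 0.1346 -0.0334 -0.1225]
```

```bash
python3 -m jog '{"dp":[[-0.01,0,0],[-0.022,0,0],[-0.034,0,0],[-0.046,0,0],[-0.058,0,0],[-0.07,0,0],[-0.082,0,0],[-0.094,0,0],[-0.106,0,0],[-0.118,0,0],[-0.13,0,0],[-0.13,0,0]],"rot":[[0,0,0],[0,0,0],[0,0,0],[0,0,0],[0,0,0],[0,0,0],[0,0,0],[0,0,0],[0,0,0],[0,0,0],[0,0,0],[0,0,0]]}' 1 16
python3 aim.py 70 0 1
```

```text
time: 18.27
tcp_pos: [577.6, -248.1, 138.0]
tcp_rot: [0.008, 0.953, -0.026, 0.3]
wrist_force: [-1.0, -0.5, -0.5]
gripper_width: 26.1
finger_force: 16.0
dp [-0.079  -0.0023 -0.    ] rot [-0.0016  0.0005  0.0014]
bed pos [85.8085 -0.4354  0.9808] F bed [-1.0907 -0.5865  0.1549] rotvec err deg [ 0.1348 -0.0428 -0.1212]
```

```bash
python3 -m jog '{"dp":[[-0.01,0,0],[-0.02,0,0],[-0.03,0,0],[-0.04,0,0],[-0.05,0,0],[-0.06,0,0],[-0.07,0,0],[-0.08,0,0],[-0.09,0,0],[-0.1,0,0],[-0.1,0,0]],"rot":[[0,0,0],[0,0,0],[0,0,0],[0,0,0],[0,0,0],[0,0,0],[0,0,0],[0,0,0],[0,0,0],[0,0,0],[0,0,0]]}' 1 16
python3 aim.py 58 0 1
```

```text
time: 19.18
tcp_pos: [561.4, -247.2, 126.8]
tcp_rot: [0.008, 0.953, -0.026, 0.3]
wrist_force: [-0.6, 0.4, 0.0]
gripper_width: 25.6
finger_force: 16.0
dp [-0.0403 -0.0023  0.0003] rot [-0.0016  0.0003  0.0015]
bed pos [66.0687 -0.4504  1.0465] F bed [-0.5117  0.383   0.3633] rotvec err deg [ 0.1349 -0.0222 -0.1252]
```

```bash
python3 -m jog '{"dp":[[-0.005,0,0],[-0.01,0,0],[-0.015,0,0],[-0.02,0,0],[-0.025,0,0],[-0.03,0,0],[-0.03,0,0]],"rot":[[0,0,0],[0,0,0],[0,0,0],[0,0,0],[0,0,0],[0,0,0],[0,0,0]]}' 1 16
python3 -m jog '{"dp":[[-0.003,0,0],[-0.006,0,0],[-0.009,0,0],[-0.01,0,0],[-0.01,0,0]],"rot":[[0,0,0],[0,0,0],[0,0,0],[0,0,0],[0,0,0]]}' 1 12
python3 aim.py 58 0 1
```

```text
time: 19.77
tcp_pos: [556.7, -247.0, 123.6]
tcp_rot: [0.008, 0.953, -0.026, 0.301]
wrist_force: [0.7, 0.1, 0.5]
gripper_width: 26.2
finger_force: 16.0
time: 20.18
tcp_pos: [555.7, -247.1, 123.0]
tcp_rot: [0.008, 0.953, -0.026, 0.301]
wrist_force: [2.7, -0.2, 1.9]
gripper_width: 25.6
finger_force: 12.0
dp [-0.006  -0.0034  0.0014] rot [-0.0013 -0.0009  0.0014]
bed pos [59.2089 -0.6762  1.2765] F bed [ 3.3267 -0.0732  0.0404] rotvec err deg [ 0.1096  0.076  -0.122 ]
```

```bash
python3 -m jog '{"dp":[[-0.003,0,0],[-0.006,0,0],[-0.009,0,0],[-0.009,0,0]],"rot":[[0,0,0],[0,0,0],[0,0,0],[0,0,0]]}' 1 12
python3 aim.py 58 0 1
```

```text
time: 20.52
tcp_pos: [555.2, -247.3, 123.5]
tcp_rot: [0.008, 0.953, -0.026, 0.303]
wrist_force: [5.9, 1.3, 3.0]
gripper_width: 25.8
finger_force: 12.0
dp [-0.0057 -0.0046  0.0045] rot [-0.0008 -0.0029  0.0014]
bed pos [59.1408 -0.9196  1.9084] F bed [ 6.4285  1.5883 -0.8777] rotvec err deg [ 0.0671  0.2533 -0.1235]
```

```bash
python3 -m jog '{"dp":[[0,0,0],[0,0,0],[0,0,0],[0,0,0],[0,0,0],[0,0,0],[0,0,0],[0,0,0],[0,0,-0.03],[0,0,-0.08],[0,0,-0.15],[0,0,-0.23],[0,0,-0.31],[0,0,-0.39],[0,0,-0.47],[0,0,-0.52],[0,0,-0.54],[0,0,-0.54]],"rot":[[0,0,0],[0,0,0],[0,0,0],[0,0,0],[0,0,0],[0,0,0],[0,0,0],[0,0,0],[0,0,0],[0,0,0],[0,0,0],[0,0,0],[0,0,0],[0,0,0],[0,0,0],[0,0,0],[0,0,0],[0,0,0]]}' -1 12
python3 - <<'E'
from h import *
from cell import snapshot
import pickle
S={n:snapshot(n) for n in("scene","side")}; pickle.dump(S,open("s6.pkl","wb"))
def c(n,x,y,w,h): return cv2.resize(S[n]["pixels"][y:y+h,x:x+w],(400,300),interpolation=cv2.INTER_CUBIC)
cv2.imwrite("pics/m6.png",np.vstack([np.hstack([c("scene",190,200,160,120),c("side",260,220,120,90)]),np.hstack([cv2.resize(S[n]["pixels"],(400,300)) for n in S])]))
p=np.radians(-3.3);t=np.radians(35)
a=np.array([np.cos(t)*np.cos(p),np.cos(t)*np.sin(p),np.sin(t)]);y=np.array([-np.sin(p),np.cos(p),0]);n=np.cross(a,y);M=np.array([508,-243.7,88])
for nm,q in(("handle end near top",(118,-13,13)),("handle end near bottom",(118,-13,-3)),("handle end far top",(118,13,13)),("joint near top",(8,-23,3)),("joint near bottom",(8,-23,-3))):
    X=M+q[0]*a+q[1]*y+q[2]*n; print(nm,proj(S["scene"],X),proj(S["side"],X))
E
```

```text
time: 22.02
tcp_pos: [491.8, -244.1, 211.7]
tcp_rot: [0.009, 0.953, -0.026, 0.302]
wrist_force: [0.8, -0.3, -0.1]
gripper_width: 94.1
finger_force: 0.0
handle end near top [269.47397857 281.92036443] [361.12136936 263.13961981]
handle end near bottom [272.75909447 288.05770075] [365.08417803 267.86959573]
handle end far top [279.70088261 274.78591856] [358.97934518 255.36485206]
joint near top [246.6285904  274.71491237] [320.05719399 294.67269405]
joint near bottom [247.81550724 276.85372177] [321.64884289 296.30387281]
```

View pics/m6.png

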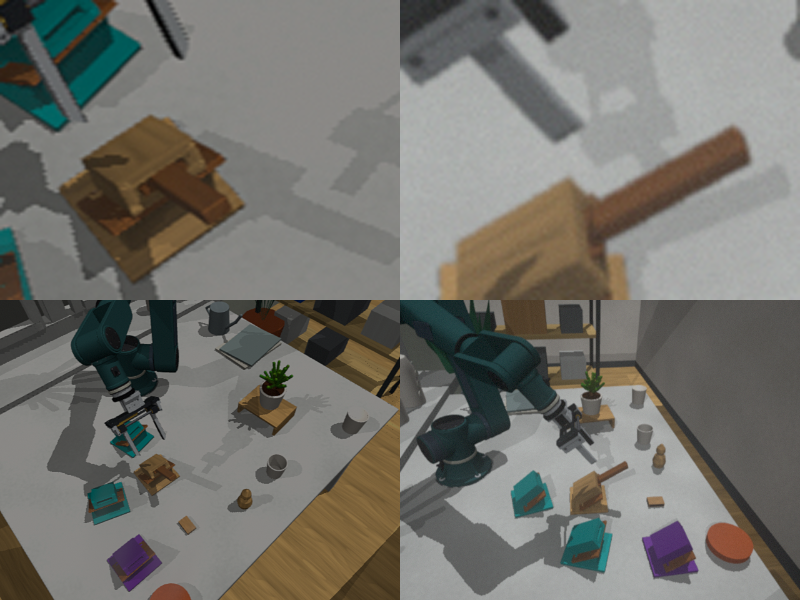

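The spatula sits in the slot. The handle end's near-bottom corner is at about (273,289) in the scene view and (364,269) in the side view, within ~1 px of the fully home prediction. As a safeguard I'll shut the fingers and press the handle end gently to make sure the blade is bottomed.

```bash
python3 -m jog '{"dp":[[0.04,0,0],[0.12,0,0],[0.2,0,0],[0.28,0,0],[0.36,0,0],[0.42,0,0],[0.43,-0.003,0],[0.43,-0.003,0],[0.43,-0.003,0],[0.43,-0.003,0],[0.43,-0.003,0],[0.43,-0.003,0]],"rot":[[0,0,0],[0,0,0],[0,0,0],[0,0,0],[0,0,0],[0,0,0],[0,0,0],[0,0,0],[0,0,0],[0,0,0],[0,0,0],[0,0,0]]}' 1 20
python3 aim.py 142 0 0
```

```text
time: 23.12
tcp_pos: [561.8, -246.8, 258.8]
tcp_rot: [0.008, 0.953, -0.026, 0.3]
wrist_force: [-0.1, -0.7, -0.2]
gripper_width: 17.2
finger_force: 0.0
dp [-0.0001  0.0014  0.5448] rot [-0.0016  0.0003  0.0011]
bed pos [142.0751   0.0159 108.9667] F bed [-0.1917 -0.6872 -0.1582] rotvec err deg [ 0.1356 -0.0277 -0.0955]
```

```bash
python3 -m jog '{"dp":[[0,0,0.04],[0,0,0.12],[0,0,0.2],[0,0,0.28],[0,0,0.36],[0,0,0.43],[0,0,0.49],[0,0,0.53],[0,0,0.54],[-0.02,0,0.54],[-0.035,0,0.54],[-0.045,0,0.54],[-0.055,0,0.54],[-0.063,0,0.54],[-0.07,0,0.54],[-0.07,0,0.54]],"rot":[[0,0,0],[0,0,0],[0,0,0],[0,0,0],[0,0,0],[0,0,0],[0,0,0],[0,0,0],[0,0,0],[0,0,0],[0,0,0],[0,0,0],[0,0,0],[0,0,0],[0,0,0],[0,0,0]]}' 1 20
python3 aim.py 123 0 0
```

```text
time: 24.45
tcp_pos: [612.4, -249.5, 162.9]
tcp_rot: [0.008, 0.953, -0.026, 0.301]
wrist_force: [-0.4, 0.0, -0.6]
gripper_width: 0.2
finger_force: 0.0
dp [-0.0278  0.0008  0.0069] rot [-0.0014 -0.0001  0.0015]
bed pos [128.5641   0.1741   1.3734] F bed [-0.6835  0.0005 -0.2431] rotvec err deg [ 0.1182  0.01   -0.1252]
```

```bash
python3 -m jog '{"dp":[[-0.004,0,0],[-0.008,0,0],[-0.012,0,0],[-0.016,0,0],[-0.016,0,0]],"rot":[[0,0,0],[0,0,0],[0,0,0],[0,0,0],[0,0,0]]}'
python3 aim.py 123 0 0 | tail -1
python3 -m jog '{"dp":[[-0.004,0,0],[-0.008,0,0],[-0.012,0,0],[-0.012,0,0]],"rot":[[0,0,0],[0,0,0],[0,0,0],[0,0,0]]}'
python3 aim.py 123 0 0 | tail -1
```

```text
time: 24.87
tcp_pos: [611.3, -249.7, 162.8]
tcp_rot: [0.008, 0.953, -0.026, 0.303]
wrist_force: [4.1, 0.4, 1.9]
gripper_width: 0.4
finger_force: 2.4
bed pos [127.6846  -0.0481   1.8791] F bed [ 4.4319  0.6307 -0.7991] rotvec err deg [ 0.0743  0.2316 -0.1363]
time: 25.2
tcp_pos: [610.8, -249.8, 163.4]
tcp_rot: [0.009, 0.952, -0.026, 0.305]
wrist_force: [7.5, 0.3, 5.2]
gripper_width: 0.4
finger_force: 4.2
bed pos [127.5746  -0.1348   2.6601] F bed [9.1018 0.7024 0.0088] rotvec err deg [ 0.0374  0.4716 -0.1407]
```

It is a hard stop: the force rose from 4 to 9 N with no further travel, so the blade is home. I'll back away and hand in.

```bash
python3 -m jog '{"dp":[[0.02,0,0],[0.06,0,0],[0.1,0,0],[0.12,0,-0.04],[0.12,0,-0.12],[0.12,0,-0.2],[0.12,0,-0.28],[0.12,0,-0.36],[0.12,0,-0.42],[0.12,0,-0.45],[0.12,0,-0.45],[0.12,0,-0.45],[0.12,0,-0.45]],"rot":[[0,0,0],[0,0,0],[0,0,0],[0,0,0],[0,0,0],[0,0,0],[0,0,0],[0,0,0],[0,0,0],[0,0,0],[0,0,0],[0,0,0],[0,0,0]]}'
python3 -c "
from cell import ticket
print(ticket.hand_in())"
```

```text
time: 26.28
tcp_pos: [576.0, -247.3, 245.7]
tcp_rot: [0.007, 0.954, -0.026, 0.3]
wrist_force: [-0.0, -0.5, -0.5]
gripper_width: 0.3
finger_force: 0.0
the job is handed in; nothing more can be done
None
```

I drew the spatula out, laid it flat and let go, then slid it into the wooden holder's slot until it hit a hard stop at about 9 N. I handed the job in at about 26 s with the cup, bird and matchbox never approached; the hand-in returned no verdict.

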